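# Weigh the eggs in their tin

## Robot

A 6-joint arm with a two-finger parallel gripper is mounted at the origin on the work surface. World frame = base frame: x ahead of the robot, y to its left, z up, the work surface at z = 0. Lengths are in m, angles in rad, forces in N, time in s.
With the tool pointing down it reaches from about 0.25 to 0.725 m from the base axis. Payload 4 kg.
Tool frame: the origin (TCP) lies at the very end of the fingers, on their centre line; the grasp point (between the pads) lies 19 mm behind it (robot.grip_point_offset is the distance from the TCP to the grasp point, in m); y points along the fingers, x is the direction in which the jaws open and shut, and the axes are right-handed (so a half turn about y gives the same grasp; the last joint's range is limited). The gripper opens to 85 mm and grips with 20 to 120 N. Pads are 22 mm wide; open, the fingers measure 114 mm over their backs; the gripper's body (76 mm by 85 mm) begins 54 mm behind the grasp point. The pads swing forward as they close: fully open they stand 13 mm farther back than shut.
Start: joints at [1.147, 0.241, 0.005, 1.335, 0, 1.571], TCP at [0.206, 0.456, 0.231] pointing down, gripper open.
Joint ranges: [-2.72, 2.72], [-1.05, 1.87], [-1.09, 1.28], [-1.99, 2.15], [-1.42, 1.44], [-3.14, 3.14]. Speed limits (rad/s): [2.79, 2.79, 3.14, 3.14, 3.14, 3.14].

## Interface

Orientations are given as a unit quaternion [x, y, z, w].
In Python, from rig import status, imaging, robot gives the robot as it stands.
- The arm moves only by the shell command python3 -m jog 'ROWS' [OPENING] [FORCE]. ROWS is JSON, a list of rows, each an object of numbers: "dx", "dy", "dz": the shift along the tool's x, y, z in mm; "yaw": the turn about the tool's y in degrees. In form: [{"dx": .., "dy": .., "dz": .., "yaw": ..}, ...]. A call has 1 to 20 rows; each row is the pose to reach, as a shift and turn from the pose commanded when the call began, along the tool's axes at that moment; what a row does not reach only later rows make up. A row lasts 1/10 s, in which the tool goes at most 50 mm and 8.59 degrees, less where a joint would pass 70% of its speed; a pose out of reach is approached as far as the arm can. A call with a gripper value outside its range is refused whole. OPENING is the opening, from 0 (shut) to 1 (fully open), set as the call begins (- or left out, the last holds). The fingers move at their own pace and stop on an object; FORCE is the grip in N (left out, the last holds). Time passes only in rows, so rows that repeat a pose let the fingers close. It gives the time, the measured TCP pose, the force and the opening at its end, in the units of the state.
- status.sense(): the state, without advancing time (a new reading comes with each control period).
- imaging.get_image(name): name is "scene" or "side" or "wrist"; returns a dict with "img" (400x640x3 uint8, red, green, blue), "K" (3x3 intrinsics, pixels), "world_from_camera" (4x4, takes a point from camera to world coordinates). Camera axes: x right, y up, looking along -z (the intrinsics and any distortion apply to the point x, -y, -z); pixel columns grow to the right and rows downward; lengths in m; the calibration is good to about 2 mm. A picture is of the moment at which its call begins. There is no depth.
- robot.hand_in(): hands the job in, once; it reports no verdict.
The state is a dict: "time": time; "qpos": joint angles; "qvel": joint speeds; "effort": joint torques, N m; "ee_pos": TCP position; "tcp_rot": TCP orientation; "contact_force": force on the tool from outside, world axes, zero at the start; "wrist_torque": the same for the moment, N m; "gripper_width": finger opening in m.
Only numpy, scipy, OpenCV 4.12 (cv2) and the standard library are available. Lean on these libraries where they do the work, as an engineer would, in place of code of your own. Each camera call takes 0.05 s, during which the arm holds its last target. There are 200 camera calls.

## Task

The sponge recipe goes by the weight of the eggs: pick up the small loaf tin that holds the two eggs, carry it level so that both eggs stay in it, and set it down gently, without dropping it, on the middle of the kitchen scale's steel plate. Then let go of it.

Things in the scene. Friction and masses are not known exactly. Their poses are not given: they have to be found in the camera images.
- tin: Straight-sided open loaf tin of plain steel holding two loose brown eggs, on the counter; another tin of the same shape nearby is empty. 140 mm long (its x), 58 mm wide (its y), 45 mm high (z up), walls and floor 3 mm, about 0.16 kg empty. It can be gripped across its 58 mm width, from above, by the outsides of the long walls at mid-length. Origin: centre of its underside.
- egg1: Brown hen's egg, rigid, 57 mm long and 44 mm thick, about 58 g, lying loose in the tin in its -x half, its long axis (x) along the tin; its top stands about 2 mm above the tin's rim. Origin: its middle. It can roll a little.
- egg2: The second such egg, in the tin's +x half. Origin: its middle.
- scale_plate (a point): Middle of the top of the kitchen scale's steel weighing plate: a flat, level plate 142 mm (its x) by 150 mm (its y), its top 30 mm above the counter, on a low white housing 180 by 160 mm with a dark display at the -x end. z up. The scale does not move and the plate does not give. The tin may lie in any direction on it.

How it is judged:
By the outcome, as a careful person would: the job done as asked, in the order asked, and still so for the second after the job is handed in, with the robot touching nothing.
It also fails if it takes over 54 s, if anything falls off the work surface, if the arm or the gripper's body presses on something with over 40 N, if the wrist force passes 120 N, or if a joint passes its speed limit or range.

## Working session

There is one attempt and no reset: what is moved stays moved. The work goes in short steps, Python scripts to look and compute and a shell command to move; the robot and the scene stay as the last step left them, time stands still between calls to the robot, and variables do not carry over. Pictures are saved under pics/ and viewed, about 8 in all and at most 12, crops included, and the job is handed in when it is done.

```bash
mkdir -p pics
cat > h.py <<'E'
import numpy as np, cv2
from rig import status, imaging, robot
def snap(name,fn):
    d=imaging.get_image(name); cv2.imwrite(f'pics/{fn}.png',d['img'][:,:,::-1]); np.savez(f'pics/{fn}.npz',K=d['K'],T=d['world_from_camera']); print(name,{k:(v if k not in('img','K','world_from_camera') else '') for k,v in d.items()}); return d
def pt(fn,u,v,z):
    d=np.load(f'pics/{fn}.npz');K,T=d['K'],d['T']
    r=T[:3,:3]@np.array([(u-K[0,2])/K[0,0],-(v-K[1,2])/K[1,1],-1]); o=T[:3,3]
    return o+r*(z-o[2])/r[2]
def proj(fn,p):
    d=np.load(f'pics/{fn}.npz');K,T=d['K'],d['T']
    c=T[:3,:3].T@(np.array(p)-T[:3,3]); return K[0,2]+K[0,0]*c[0]/-c[2],K[1,2]+K[1,1]*c[1]/c[2]
E
python3 - <<'E'
from h import *
for n in('scene','side','wrist'): snap(n,n+'0'); 
for n in('scene','side','wrist'):
    d=np.load(f'pics/{n}0.npz'); print(d['K'].round(1).tolist(),d['T'].round(3).tolist())
s=status.sense(); print({k:np.round(v,3).tolist() for k,v in s.items()})
E
```

```text
scene {'img': '', 'K': '', 'world_from_camera': ''}
side {'img': '', 'K': '', 'world_from_camera': ''}
wrist {'img': '', 'K': '', 'world_from_camera': ''}
[[491.8, 0.0, 318.0], [0.0, 491.8, 199.9], [0.0, 0.0, 1.0]] [[-0.323, -0.783, 0.532, 1.162], [0.946, -0.266, 0.184, 0.209], [-0.003, 0.563, 0.826, 1.02], [0.0, 0.0, 0.0, 1.0]]
[[364.7, 0.0, 319.4], [0.0, 364.7, 203.6], [0.0, 0.0, 1.0]] [[0.69, 0.379, -0.616, -0.116], [-0.723, 0.382, -0.575, -0.601], [0.017, 0.843, 0.538, 0.598], [0.0, 0.0, 0.0, 1.0]]
[[285.2, 0.0, 318.1], [0.0, 285.2, 198.4], [0.0, 0.0, 1.0]] [[0.411, -0.874, -0.26, 0.139], [0.912, 0.393, 0.12, 0.485], [-0.002, -0.287, 0.958, 0.373], [0.0, 0.0, 0.0, 1.0]]
{'time': 0.15, 'qpos': [1.147, 0.241, 0.004, 1.335, 0.0, 1.571], 'qvel': [-0.001, -0.002, 0.004, -0.0, -0.0, 0.0], 'effort': [-0.0, -37.264, 25.264, 0.012, -0.0, 0.0], 'ee_pos': [0.205, 0.455, 0.231], 'tcp_rot': [0.594, 0.383, -0.384, -0.594], 'contact_force': [-0.364, -0.576, 0.314], 'wrist_torque': [-0.046, 0.044, -0.023], 'gripper_width': 0.085}
```

View pics/scene0.png

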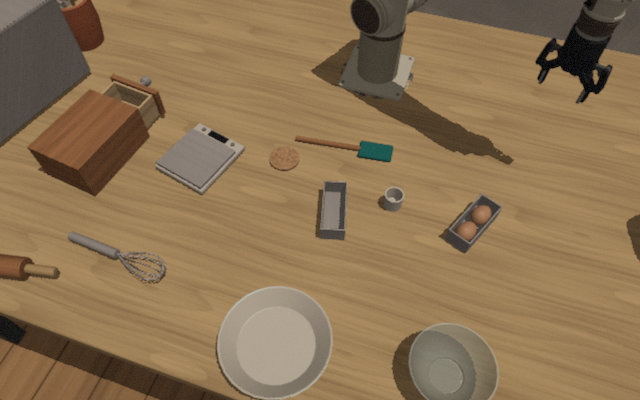

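The scene view shows the egg tin at about (474,224), the empty tin at (334,210) and the scale at (200,157). I'll enlarge the tin and the scale.

Run:
```python
from h import *
i=cv2.imread('pics/scene0.png')
a=cv2.resize(i[185:265,430:520],None,fx=6,fy=6,interpolation=2)[:, :400*1+140]
b=cv2.resize(i[115:205,145:255],None,fx=5,fy=5,interpolation=2)
c=np.zeros((480,1095,3),np.uint8);c[:480,:540]=a;c[:450,545:1095]=b
cv2.imwrite('pics/crop0.png',cv2.resize(c,None,fx=.73,fy=.73,interpolation=3))
```

```text
(no output)
```

View pics/crop0.png

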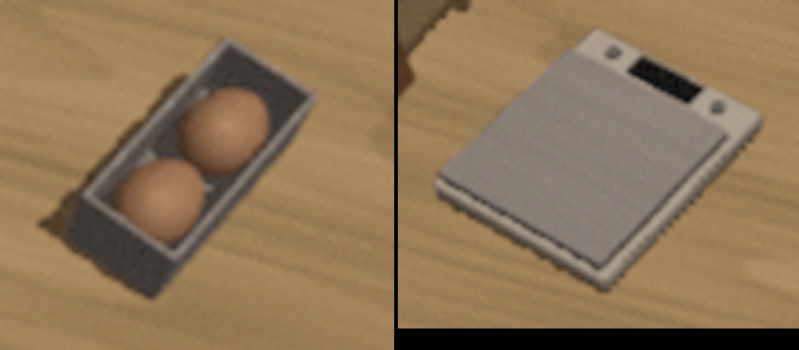

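Run:
```python
from h import *
from scipy.spatial.transform import Rotation as R
def rep(n,P):
    P=np.array(P);print(n,P.round(3).tolist(),'c',P.mean(0).round(4),'sides',[round(np.linalg.norm(P[i]-P[i-1]),4) for i in range(4)],'dirs',[round(np.degrees(np.arctan2(*(P[i]-P[i-1])[1::-1])),1) for i in range(4)])
rep('tin',[pt('scene0',430+x/4.38,185+y/4.38,.045) for x,y in[(226,40),(315,97),(178,256),(86,196)]])
rep('scale',[pt('scene0',145+(x-398)/3.65,115+y/3.65,.03) for x,y in[(580,47),(729,130),(601,265),(438,178)]])
print(R.from_quat(status.sense()['tcp_rot']).as_matrix().round(3))
```

```text
tin [[0.391, 0.361, 0.045], [0.413, 0.412, 0.045], [0.536, 0.357, 0.045], [0.515, 0.306, 0.045]] c [0.4637 0.3588 0.045 ] sides [np.float64(0.1359), np.float64(0.0558), np.float64(0.134), np.float64(0.0554)] dirs [np.float64(156.1), np.float64(66.3), np.float64(-24.1), np.float64(-111.8)]
scale [[0.408, -0.404, 0.03], [0.446, -0.266, 0.03], [0.583, -0.299, 0.03], [0.552, -0.442, 0.03]] c [ 0.4971 -0.3526  0.03  ] sides [np.float64(0.1486), np.float64(0.1429), np.float64(0.1411), np.float64(0.146)] dirs [np.float64(165.1), np.float64(74.7), np.float64(-13.6), np.float64(-102.3)]
[[ 0.411 -0.001 -0.912]
 [ 0.912 -0.001  0.411]
 [-0.002 -1.     0.   ]]
```

View pics/wrist0.png

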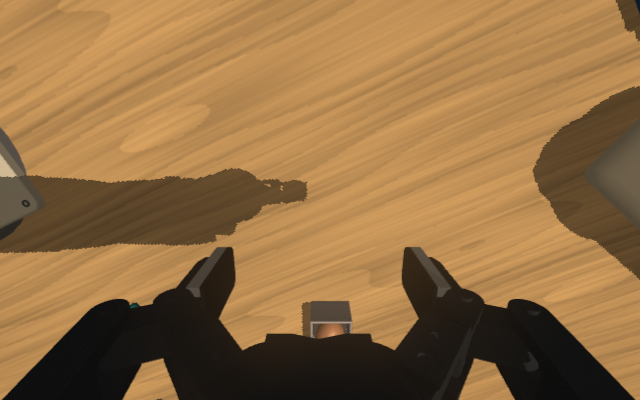

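View pics/side0.png

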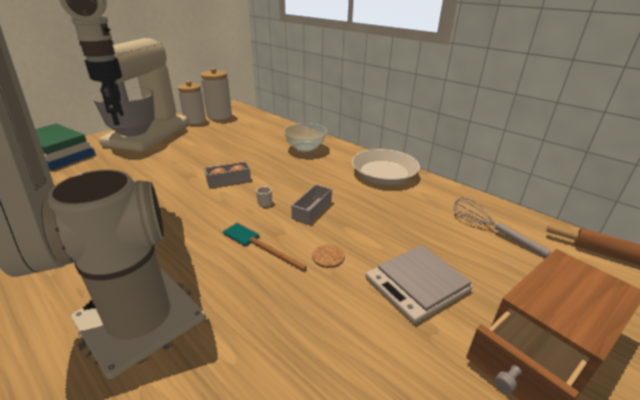

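The jaw axis (65.7°) already matches the tin's width direction (66°). Next is a hover over the tin.

```bash
python3 -m jog '[{"dx":3,"dy":5,"dz":-20},{"dx":6,"dy":20,"dz":-60},{"dx":10,"dy":40,"dz":-105},{"dx":13,"dy":60,"dz":-150},{"dx":16,"dy":80,"dz":-195},{"dx":18,"dy":95,"dz":-240},{"dx":19,"dy":100,"dz":-265},{"dx":19,"dy":100,"dz":-276},{"dx":19,"dy":100,"dz":-276},{"dx":19,"dy":100,"dz":-276},{"dx":19,"dy":100,"dz":-276}]' 1 40
python3 - <<'E'
from h import *
snap('wrist','wrist1')
E
```

```text
wrist {'img': '', 'K': '', 'world_from_camera': ''}schema error: expected keys dx, dy, dz, yaw
```

View pics/wrist1.png

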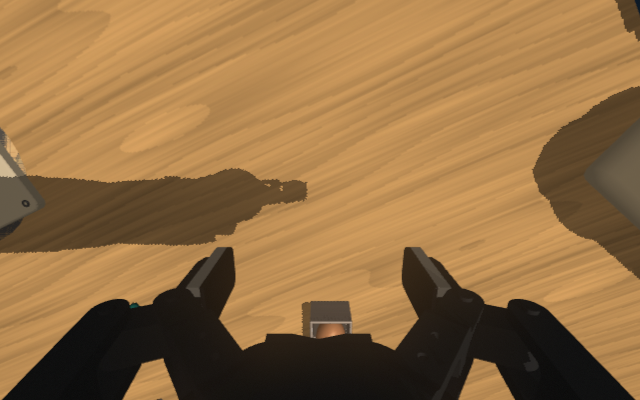

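The call was refused because every row needs a yaw key, so the arm hasn't moved. I'll resend it.

```bash
python3 -m jog '[{"dx":3,"dy":5,"dz":-20,"yaw":0},{"dx":6,"dy":20,"dz":-60,"yaw":0},{"dx":10,"dy":40,"dz":-105,"yaw":0},{"dx":13,"dy":60,"dz":-150,"yaw":0},{"dx":16,"dy":80,"dz":-195,"yaw":0},{"dx":18,"dy":95,"dz":-240,"yaw":0},{"dx":19,"dy":100,"dz":-265,"yaw":0},{"dx":19,"dy":100,"dz":-276,"yaw":0},{"dx":19,"dy":100,"dz":-276,"yaw":0},{"dx":19,"dy":100,"dz":-276,"yaw":0},{"dx":19,"dy":100,"dz":-276,"yaw":0}]' 1 40
python3 - <<'E'
from h import *
snap('wrist','wrist2')
E
```

```text
time: 1.3
ee_pos: [0.4638, 0.3606, 0.132]
tcp_rot: [-0.593, -0.384, 0.384, 0.594]
contact_force: [-0.1, 0.6, -0.2]
gripper_width: 0.0853
wrist {'img': '', 'K': '', 'world_from_camera': ''}
```

View pics/wrist2.png

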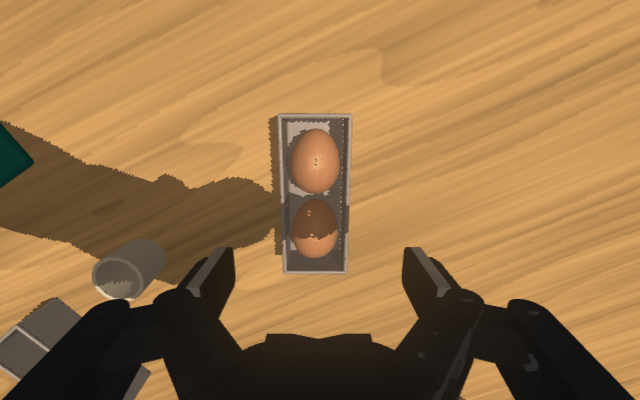

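The wrist view shows the egg tin with rim corners near (279,115), (352,115), (348,273) and (284,273), roughly between the fingers.

Run:
```python
from h import *
from scipy.spatial.transform import Rotation as R
s=status.sense();M=R.from_quat(s['tcp_rot']).as_matrix()
P=np.array([pt('wrist2',u,v,.045) for u,v in[(279,115),(352,115),(348,273),(284,273)]]);c=P.mean(0)
print(P.round(3),c,[round(np.linalg.norm(P[i]-P[i-1]),4) for i in range(4)],[round(np.degrees(np.arctan2(*(P[i]-P[i-1])[1::-1])),1) for i in range(4)])
print('offset tool mm',(M.T@(c-s['ee_pos'])*1000).round(1),M.round(3).tolist())
```

```text
[[0.387 0.362 0.045]
 [0.41  0.413 0.045]
 [0.537 0.358 0.045]
 [0.513 0.304 0.045]] [0.46135739 0.35923495 0.045     ] [np.float64(0.1385), np.float64(0.0565), np.float64(0.1385), np.float64(0.0585)] [np.float64(155.5), np.float64(65.8), np.float64(-23.7), np.float64(-114.2)]
offset tool mm [-2.4 87.1  1.7] [[0.409, 0.0, -0.912], [0.912, 0.001, 0.409], [0.001, -1.0, -0.0]]
```

Size and direction agree with what's given. I'll correct by dx -2 and dz +2, descend, then close.

```bash
python3 -m jog '[{"dx":-1,"dy":10,"dz":1,"yaw":0},{"dx":-2,"dy":25,"dz":2,"yaw":0},{"dx":-2,"dy":42,"dz":2,"yaw":0},{"dx":-2,"dy":60,"dz":2,"yaw":0},{"dx":-2,"dy":78,"dz":2,"yaw":0},{"dx":-2,"dy":94,"dz":2,"yaw":0},{"dx":-2,"dy":106,"dz":2,"yaw":0},{"dx":-2,"dy":115,"dz":2,"yaw":0},{"dx":-2,"dy":121,"dz":2,"yaw":0},{"dx":-2,"dy":123,"dz":2,"yaw":0},{"dx":-2,"dy":123,"dz":2,"yaw":0},{"dx":-2,"dy":123,"dz":2,"yaw":0}]' && python3 -m jog '[{"dx":0,"dy":0,"dz":0,"yaw":0},{"dx":0,"dy":0,"dz":0,"yaw":0},{"dx":0,"dy":0,"dz":0,"yaw":0},{"dx":0,"dy":0,"dz":0,"yaw":0},{"dx":0,"dy":0,"dz":0,"yaw":0},{"dx":0,"dy":0,"dz":0,"yaw":0},{"dx":0,"dy":0,"dz":0,"yaw":0},{"dx":0,"dy":0,"dz":0,"yaw":0},{"dx":0,"dy":0,"dz":0,"yaw":0},{"dx":0,"dy":0,"dz":0,"yaw":0}]' 0.55 45
```

```text
time: 2.55
ee_pos: [0.4628, 0.3589, 0.0089]
tcp_rot: [-0.594, -0.384, 0.383, 0.594]
contact_force: [0.4, -0.1, -0.3]
gripper_width: 0.0857
time: 3.55
ee_pos: [0.4628, 0.3588, 0.009]
tcp_rot: [0.594, 0.384, -0.383, -0.594]
contact_force: [-0.4, -0.7, 5.8]
gripper_width: 0.0577
```

Gripped at 57.7 mm, which matches the tin. Now a gentle lift.

```bash
python3 -m jog '[{"dx":0,"dy":-1,"dz":0,"yaw":0},{"dx":0,"dy":-3,"dz":0,"yaw":0},{"dx":0,"dy":-7,"dz":0,"yaw":0},{"dx":0,"dy":-12,"dz":0,"yaw":0},{"dx":0,"dy":-18,"dz":0,"yaw":0},{"dx":0,"dy":-25,"dz":0,"yaw":0},{"dx":0,"dy":-32,"dz":0,"yaw":0},{"dx":0,"dy":-39,"dz":0,"yaw":0},{"dx":0,"dy":-46,"dz":0,"yaw":0},{"dx":0,"dy":-53,"dz":0,"yaw":0},{"dx":0,"dy":-60,"dz":0,"yaw":0},{"dx":0,"dy":-66,"dz":0,"yaw":0},{"dx":0,"dy":-71,"dz":0,"yaw":0},{"dx":0,"dy":-75,"dz":0,"yaw":0},{"dx":0,"dy":-78,"dz":0,"yaw":0},{"dx":0,"dy":-80,"dz":0,"yaw":0},{"dx":0,"dy":-80,"dz":0,"yaw":0},{"dx":0,"dy":-80,"dz":0,"yaw":0}]' 0 45
python3 - <<'E'
from h import *
snap('wrist','wrist3');d=snap('side','side3')
from scipy.spatial.transform import Rotation as R
s=status.sense();M=R.from_quat(s['tcp_rot']).as_matrix();print(M.round(3).tolist(),s['qpos'])
w=cv2.imread('pics/wrist3.png'); i=cv2.resize(cv2.imread('pics/side3.png')[60:210,160:320],None,fx=2.5,fy=2.5,interpolation=2)
c=np.zeros((400,800,3),np.uint8);c[:,:400]=w[:,120:520];c[:375,400:]=i
cv2.imwrite('pics/c3.png',c)
E
```

```text
time: 5.35
ee_pos: [0.4622, 0.3585, 0.0881]
tcp_rot: [0.594, 0.384, -0.384, -0.594]
contact_force: [-0.1, -0.0, -2.6]
gripper_width: 0.0575
wrist {'img': '', 'K': '', 'world_from_camera': ''}
side {'img': '', 'K': '', 'world_from_camera': ''}
[[0.411, -0.001, -0.912], [0.912, -0.0, 0.411], [-0.001, -1.0, 0.0]] [6.59669754e-01 5.02442491e-01 3.84703622e-03 1.07283352e+00
 2.09279554e-05 1.08347282e+00]
```

View pics/c3.png

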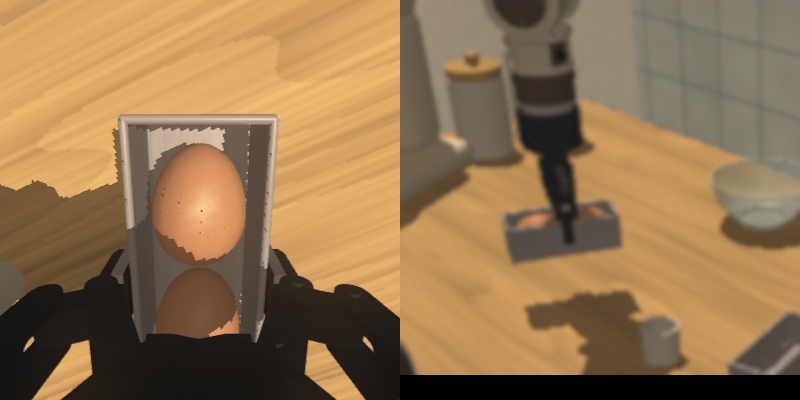

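Both eggs are in the tin, it hangs level, and the wrist reads 2.6 N, about the expected weight. I'll carry it in three smooth legs. Then I'll yaw +80° so the long side lies along the plate's 150 mm direction.

```bash
python3 -m jog '[{"dx":-1,"dy":0,"dz":-1,"yaw":0},{"dx":-6,"dy":0,"dz":-3,"yaw":0},{"dx":-13,"dy":0,"dz":-7,"yaw":0},{"dx":-22,"dy":0,"dz":-11,"yaw":0},{"dx":-33,"dy":0,"dz":-17,"yaw":0},{"dx":-46,"dy":0,"dz":-23,"yaw":0},{"dx":-60,"dy":0,"dz":-30,"yaw":0},{"dx":-74,"dy":0,"dz":-38,"yaw":0},{"dx":-90,"dy":0,"dz":-46,"yaw":0},{"dx":-106,"dy":0,"dz":-54,"yaw":0},{"dx":-121,"dy":0,"dz":-62,"yaw":0},{"dx":-137,"dy":0,"dz":-70,"yaw":0},{"dx":-152,"dy":0,"dz":-78,"yaw":0},{"dx":-166,"dy":0,"dz":-85,"yaw":0},{"dx":-178,"dy":0,"dz":-91,"yaw":0},{"dx":-189,"dy":0,"dz":-97,"yaw":0},{"dx":-199,"dy":0,"dz":-101,"yaw":0},{"dx":-206,"dy":0,"dz":-105,"yaw":0},{"dx":-210,"dy":0,"dz":-107,"yaw":0},{"dx":-211,"dy":0,"dz":-108,"yaw":0}]'
python3 -m jog '[{"dx":-1,"dy":0,"dz":-1,"yaw":0},{"dx":-6,"dy":0,"dz":-3,"yaw":0},{"dx":-13,"dy":0,"dz":-7,"yaw":0},{"dx":-22,"dy":0,"dz":-11,"yaw":0},{"dx":-33,"dy":0,"dz":-17,"yaw":0},{"dx":-46,"dy":0,"dz":-23,"yaw":0},{"dx":-60,"dy":0,"dz":-30,"yaw":0},{"dx":-74,"dy":0,"dz":-38,"yaw":0},{"dx":-90,"dy":0,"dz":-46,"yaw":0},{"dx":-106,"dy":0,"dz":-54,"yaw":0},{"dx":-121,"dy":0,"dz":-62,"yaw":0},{"dx":-137,"dy":0,"dz":-70,"yaw":0},{"dx":-152,"dy":0,"dz":-78,"yaw":0},{"dx":-166,"dy":0,"dz":-85,"yaw":0},{"dx":-178,"dy":0,"dz":-91,"yaw":0},{"dx":-189,"dy":0,"dz":-97,"yaw":0},{"dx":-199,"dy":0,"dz":-101,"yaw":0},{"dx":-206,"dy":0,"dz":-105,"yaw":0},{"dx":-210,"dy":0,"dz":-107,"yaw":0},{"dx":-211,"dy":0,"dz":-108,"yaw":0}]'
```

```text
time: 7.45
ee_pos: [0.4741, 0.1215, 0.0883]
tcp_rot: [-0.594, -0.384, 0.384, 0.594]
contact_force: [-0.8, 0.4, -2.4]
gripper_width: 0.0576
time: 9.45
ee_pos: [0.4857, -0.1152, 0.0883]
tcp_rot: [-0.594, -0.384, 0.384, 0.594]
contact_force: [0.4, 0.7, -2.7]
gripper_width: 0.0574
```

```bash
python3 -m jog '[{"dx":-1,"dy":0,"dz":-1,"yaw":0},{"dx":-6,"dy":0,"dz":-3,"yaw":0},{"dx":-13,"dy":0,"dz":-7,"yaw":0},{"dx":-22,"dy":0,"dz":-11,"yaw":0},{"dx":-33,"dy":0,"dz":-17,"yaw":0},{"dx":-46,"dy":0,"dz":-23,"yaw":0},{"dx":-60,"dy":0,"dz":-30,"yaw":0},{"dx":-74,"dy":0,"dz":-38,"yaw":0},{"dx":-90,"dy":0,"dz":-46,"yaw":0},{"dx":-106,"dy":0,"dz":-54,"yaw":0},{"dx":-121,"dy":0,"dz":-62,"yaw":0},{"dx":-137,"dy":0,"dz":-70,"yaw":0},{"dx":-152,"dy":0,"dz":-78,"yaw":0},{"dx":-166,"dy":0,"dz":-85,"yaw":0},{"dx":-178,"dy":0,"dz":-91,"yaw":0},{"dx":-189,"dy":0,"dz":-97,"yaw":0},{"dx":-199,"dy":0,"dz":-101,"yaw":0},{"dx":-206,"dy":0,"dz":-105,"yaw":0},{"dx":-210,"dy":0,"dz":-107,"yaw":0},{"dx":-211,"dy":0,"dz":-108,"yaw":0}]'
python3 -m jog '[{"dx":0,"dy":0,"dz":0,"yaw":0.5},{"dx":0,"dy":0,"dz":0,"yaw":2},{"dx":0,"dy":0,"dz":0,"yaw":5},{"dx":0,"dy":0,"dz":0,"yaw":8},{"dx":0,"dy":0,"dz":0,"yaw":12.5},{"dx":0,"dy":0,"dz":0,"yaw":17},{"dx":0,"dy":0,"dz":0,"yaw":22.5},{"dx":0,"dy":0,"dz":0,"yaw":28},{"dx":0,"dy":0,"dz":0,"yaw":34},{"dx":0,"dy":0,"dz":0,"yaw":40},{"dx":0,"dy":0,"dz":0,"yaw":46},{"dx":0,"dy":0,"dz":0,"yaw":52},{"dx":0,"dy":0,"dz":0,"yaw":57.5},{"dx":0,"dy":0,"dz":0,"yaw":63},{"dx":0,"dy":0,"dz":0,"yaw":67.5},{"dx":0,"dy":0,"dz":0,"yaw":72},{"dx":0,"dy":0,"dz":0,"yaw":75},{"dx":0,"dy":0,"dz":0,"yaw":78},{"dx":0,"dy":0,"dz":0,"yaw":79.5},{"dx":0,"dy":0,"dz":0,"yaw":80}]'
python3 - <<'E'
from h import *
from scipy.spatial.transform import Rotation as R
for n in('wrist','side','scene'): snap(n,n+'4')
s=status.sense();print(R.from_quat(s['tcp_rot']).as_matrix().round(3).tolist(),s['ee_pos'])
i=cv2.imread('pics/side4.png')[190:340,340:500]; j=cv2.imread('pics/scene4.png')[70:220,110:270];w=cv2.resize(cv2.imread('pics/wrist4.png'),None,fx=.45,fy=.45)
c=np.zeros((560,800,3),np.uint8);c[:375,:400]=cv2.resize(i,(400,375),interpolation=2);c[:375,400:]=cv2.resize(j,(400,375),interpolation=2);c[378:558,:288]=w
cv2.imwrite('pics/c4.png',c)
E
```

```text
time: 11.45
ee_pos: [0.4974, -0.352, 0.0883]
tcp_rot: [-0.594, -0.384, 0.384, 0.594]
contact_force: [-0.5, 0.1, -1.3]
gripper_width: 0.0576
time: 13.45
ee_pos: [0.4974, -0.3513, 0.0884]
tcp_rot: [-0.702, 0.088, -0.088, 0.702]
contact_force: [0.5, 0.5, -2.7]
gripper_width: 0.0574
wrist {'img': '', 'K': '', 'world_from_camera': ''}
side {'img': '', 'K': '', 'world_from_camera': ''}
scene {'img': '', 'K': '', 'world_from_camera': ''}
[[0.969, -0.0, 0.246], [-0.246, 0.0, 0.969], [-0.0, -1.0, 0.0]] [ 0.49742314 -0.35148723  0.08832678]
```

View pics/c4.png

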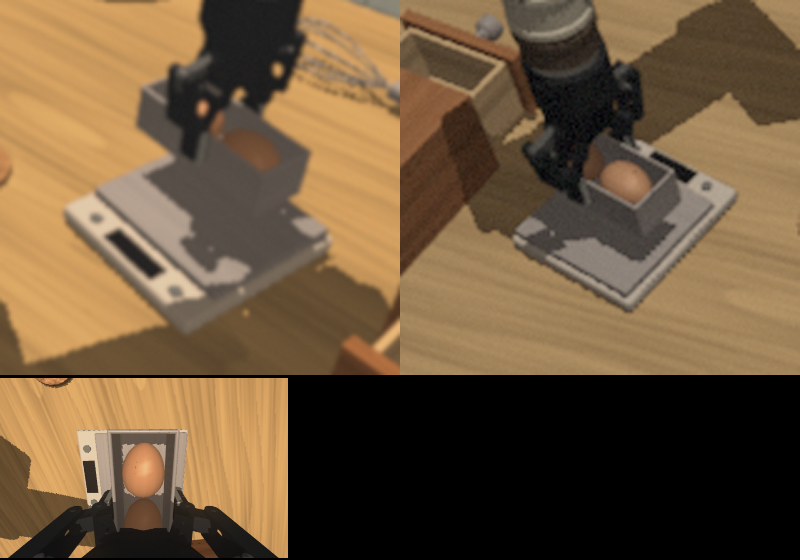

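The tin is over the plate with both eggs in and its long side along the plate's y. I'll check the plate centre once from the unobstructed side view.

Run:
```python
from h import *
a=cv2.imread('pics/side0.png')[240:325,360:475]; b=cv2.imread('pics/wrist4.png')[100:300,150:430]
c=np.zeros((600,800,3),np.uint8);c[:340,:460]=cv2.resize(a,None,fx=4,fy=4,interpolation=2)
c=np.zeros((600,460+340,3),np.uint8);c[:340,:460]=cv2.resize(a,None,fx=4,fy=4,interpolation=2);c[345:345+250,:350]=cv2.resize(b,(350,250),interpolation=2)
cv2.imwrite('pics/c5.png',c)
```

```text
(no output)
```

View pics/c5.png

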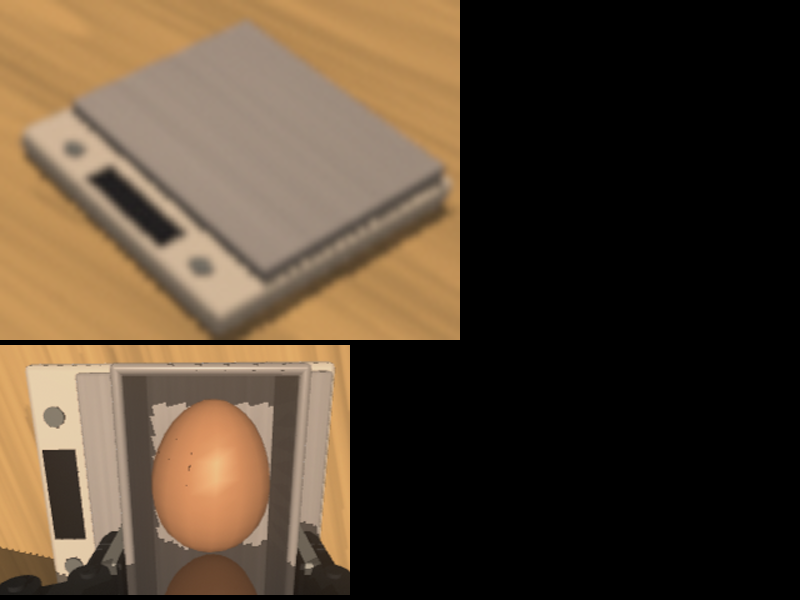

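Run:
```python
from h import *
from scipy.spatial.transform import Rotation as R
P=np.array([pt('side0',360+x/4,240+y/4,.03) for x,y in[(246,22),(443,170),(266,275),(74,102)]])
print('side c',P.mean(0),[round(np.linalg.norm(P[i]-P[i-1]),4) for i in range(4)],[round(np.degrees(np.arctan2(*(P[i]-P[i-1])[1::-1])),1) for i in range(4)])
a,b=pt('wrist4',211.6,123.2,.03),pt('wrist4',414.8,123.2,.03)
def info(n,a,b,h):
    d=(b-a)/np.linalg.norm(b-a); q=np.array([d[1],-d[0],0]); print(n,np.linalg.norm(b-a),np.degrees(np.arctan2(d[1],d[0])),'c',(a+b)/2+q*h); return (a+b)/2+q*h
A=info('plate',a,b,.075)
B=info('tin',pt('wrist4',239.6,118.4,.1244),pt('wrist4',397.2,118.4,.1244),.07)
s=status.sense();M=R.from_quat(s['tcp_rot']).as_matrix()
for t in (A,P.mean(0)): print((M.T@(t-B)*1000).round(1))
```

```text
side c [ 0.48895214 -0.35973161  0.03      ] [np.float64(0.1387), np.float64(0.148), np.float64(0.1379), np.float64(0.1489)] [np.float64(-13.7), np.float64(-104.5), np.float64(166.7), np.float64(75.8)]
plate 0.1387948724900218 -14.280177030947941 c [ 0.49238887 -0.35942092  0.03      ]
tin 0.05690669199840644 -14.279750779146633 c [ 0.49811403 -0.35075903  0.1244    ]
[-3.4 94.4 -9.8]
[ -6.7  94.4 -11. ]
```

The side and wrist views agree on a plate centre near (0.491,-0.359), while the scene view was skewed. I'll shift dx -4 and dz -8, descend to about 5 mm clearance, and check again.

```bash
python3 -m jog '[{"dx":0,"dy":1,"dz":0,"yaw":0},{"dx":-1,"dy":3,"dz":-1,"yaw":0},{"dx":-1,"dy":5,"dz":-2,"yaw":0},{"dx":-2,"dy":8,"dz":-3,"yaw":0},{"dx":-2,"dy":11,"dz":-4,"yaw":0},{"dx":-3,"dy":14,"dz":-5,"yaw":0},{"dx":-3,"dy":17,"dz":-6,"yaw":0},{"dx":-4,"dy":20,"dz":-7,"yaw":0},{"dx":-4,"dy":23,"dz":-8,"yaw":0},{"dx":-4,"dy":26,"dz":-8,"yaw":0},{"dx":-4,"dy":29,"dz":-8,"yaw":0},{"dx":-4,"dy":32,"dz":-8,"yaw":0},{"dx":-4,"dy":35,"dz":-8,"yaw":0},{"dx":-4,"dy":38,"dz":-8,"yaw":0},{"dx":-4,"dy":40,"dz":-8,"yaw":0},{"dx":-4,"dy":42,"dz":-8,"yaw":0},{"dx":-4,"dy":43,"dz":-8,"yaw":0},{"dx":-4,"dy":44,"dz":-8,"yaw":0},{"dx":-4,"dy":44,"dz":-8,"yaw":0}]'
python3 - <<'E'
from h import *
for n in('wrist','side'): snap(n,n+'6')
b=cv2.imread('pics/wrist6.png')[100:250,180:430]; a=cv2.imread('pics/side6.png')[220:330,350:480]
c=np.zeros((600,800,3),np.uint8);c[:300,:500]=cv2.resize(b,None,fx=2,fy=2,interpolation=2);c[305:305+275,:325]=cv2.resize(a,None,fx=2.5,fy=2.5,interpolation=2)
cv2.imwrite('pics/c6.png',c)
E
```

```text
time: 15.5
ee_pos: [0.4915, -0.3584, 0.0442]
tcp_rot: [-0.702, 0.088, -0.088, 0.702]
contact_force: [0.2, -1.0, -2.1]
gripper_width: 0.0576
wrist {'img': '', 'K': '', 'world_from_camera': ''}
side {'img': '', 'K': '', 'world_from_camera': ''}
```

View pics/c6.png

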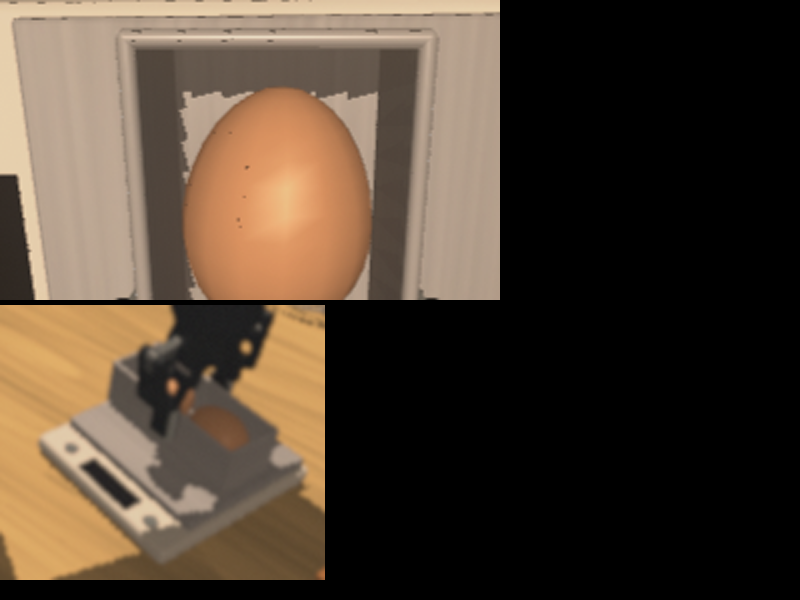

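The wrist view shows the plate's far-left corner at full-frame (187,109) and the tin's far rim corners at (240.5,116) and (397,116).

Run:
```python
from h import *
from scipy.spatial.transform import Rotation as R
s=status.sense();M=R.from_quat(s['tcp_rot']).as_matrix();X,Z=M[:,0],M[:,2]
L=pt('wrist6',187,109,.03); plate=L+.071*X-.075*Z
zt=.045+s['ee_pos'][2]-.009
a,b=pt('wrist6',240.5,116,zt),pt('wrist6',397,116,zt); tin=(a+b)/2-.07*Z
print(plate,tin,np.linalg.norm(a-b),'shift',(M.T@(plate-tin)*1000).round(1), s['ee_pos'])
i=cv2.imread('pics/wrist6.png')[120:132:6,420:460].astype(int).sum(2);print(i.tolist())
```

```text
[ 0.49378124 -0.35944984  0.03001404] [ 0.49248542 -0.35709045  0.08039558] 0.05629901722183594 shift [ 1.8 50.4 -2. ] [ 0.49159055 -0.35845224  0.0443914 ]
[[474, 474, 475, 478, 480, 481, 480, 477, 477, 478, 480, 480, 483, 482, 486, 489, 491, 490, 490, 487, 483, 480, 477, 477, 475, 474, 470, 471, 475, 462, 429, 426, 440, 431, 422, 418, 415, 420, 440, 459], [474, 474, 479, 481, 484, 482, 478, 475, 477, 477, 480, 481, 482, 481, 486, 489, 491, 489, 488, 485, 481, 477, 477, 476, 476, 471, 470, 472, 466, 437, 431, 454, 445, 436, 431, 421, 419, 417, 426, 448]]
```

Now within 2 mm. I'll apply dz -2 and dx +1 and lower slowly onto the plate.

```bash
python3 -m jog '[{"dx":0,"dy":0.3,"dz":-0.5,"yaw":0},{"dx":0.5,"dy":0.8,"dz":-1,"yaw":0},{"dx":1,"dy":1.3,"dz":-2,"yaw":0},{"dx":1,"dy":1.8,"dz":-2,"yaw":0},{"dx":1,"dy":2.3,"dz":-2,"yaw":0},{"dx":1,"dy":2.8,"dz":-2,"yaw":0},{"dx":1,"dy":3.3,"dz":-2,"yaw":0},{"dx":1,"dy":3.7,"dz":-2,"yaw":0},{"dx":1,"dy":4.0,"dz":-2,"yaw":0},{"dx":1,"dy":4.3,"dz":-2,"yaw":0},{"dx":1,"dy":4.6,"dz":-2,"yaw":0},{"dx":1,"dy":4.8,"dz":-2,"yaw":0},{"dx":1,"dy":5.0,"dz":-2,"yaw":0},{"dx":1,"dy":5.0,"dz":-2,"yaw":0},{"dx":1,"dy":5.0,"dz":-2,"yaw":0}]'
```

```text
time: 17.1
ee_pos: [0.492, -0.3606, 0.0393]
tcp_rot: [0.702, -0.088, 0.088, -0.702]
contact_force: [0.1, -0.1, -3.1]
gripper_width: 0.0572
```

Not touching yet, so I'll go on in 0.2 mm steps.

```bash
python3 -m jog '[{"dx":0,"dy":0.2,"dz":0,"yaw":0},{"dx":0,"dy":0.4,"dz":0,"yaw":0},{"dx":0,"dy":0.4,"dz":0,"yaw":0},{"dx":0,"dy":0.4,"dz":0,"yaw":0}]'
python3 -m jog '[{"dx":0,"dy":0.2,"dz":0,"yaw":0},{"dx":0,"dy":0.4,"dz":0,"yaw":0},{"dx":0,"dy":0.4,"dz":0,"yaw":0},{"dx":0,"dy":0.4,"dz":0,"yaw":0}]'
```

```text
time: 17.5
ee_pos: [0.4921, -0.3606, 0.039]
tcp_rot: [0.702, -0.088, 0.088, -0.702]
contact_force: [-0.5, 0.0, -2.3]
gripper_width: 0.0573
time: 17.9
ee_pos: [0.4921, -0.3606, 0.039]
tcp_rot: [0.702, -0.088, 0.088, -0.702]
contact_force: [-2.6, 1.8, 3.2]
gripper_width: 0.0572
```

Contact is confirmed: the load reversed to +3.2 N and z stopped at 0.039. I'll release in stages and then rise.

```bash
python3 -m jog '[{"dx":0,"dy":0,"dz":0,"yaw":0},{"dx":0,"dy":0,"dz":0,"yaw":0},{"dx":0,"dy":0,"dz":0,"yaw":0},{"dx":0,"dy":0,"dz":0,"yaw":0},{"dx":0,"dy":0,"dz":0,"yaw":0}]' 0.78 20
python3 -m jog '[{"dx":0,"dy":0,"dz":0,"yaw":0},{"dx":0,"dy":0,"dz":0,"yaw":0},{"dx":0,"dy":0,"dz":0,"yaw":0},{"dx":0,"dy":0,"dz":0,"yaw":0},{"dx":0,"dy":0,"dz":0,"yaw":0}]' 1
python3 -m jog '[{"dx":0,"dy":-2,"dz":0,"yaw":0},{"dx":0,"dy":-7,"dz":0,"yaw":0},{"dx":0,"dy":-14,"dz":0,"yaw":0},{"dx":0,"dy":-23,"dz":0,"yaw":0},{"dx":0,"dy":-34,"dz":0,"yaw":0},{"dx":0,"dy":-46,"dz":0,"yaw":0},{"dx":0,"dy":-58,"dz":0,"yaw":0},{"dx":0,"dy":-70,"dz":0,"yaw":0},{"dx":0,"dy":-82,"dz":0,"yaw":0},{"dx":0,"dy":-94,"dz":0,"yaw":0},{"dx":0,"dy":-105,"dz":0,"yaw":0},{"dx":0,"dy":-113,"dz":0,"yaw":0},{"dx":0,"dy":-118,"dz":0,"yaw":0},{"dx":0,"dy":-120,"dz":0,"yaw":0},{"dx":0,"dy":-120,"dz":0,"yaw":0},{"dx":0,"dy":-120,"dz":0,"yaw":0}]'
python3 - <<'E'
from h import *
for n in('wrist','side'): snap(n,n+'7')
b=cv2.imread('pics/wrist7.png')[60:310,170:470]; a=cv2.imread('pics/side7.png')[220:330,350:480]
c=np.zeros((500,800,3),np.uint8);c[:400,:480]=cv2.resize(b,(480,400),interpolation=2);c[:270,481:800]=cv2.resize(a,(319,270),interpolation=2)
cv2.imwrite('pics/c7.png',c)
E
```

```text
time: 18.4
ee_pos: [0.4921, -0.3606, 0.0384]
tcp_rot: [0.702, -0.088, 0.088, -0.702]
contact_force: [0.5, -0.9, 0.9]
gripper_width: 0.0667
time: 18.9
ee_pos: [0.492, -0.3606, 0.0385]
tcp_rot: [0.702, -0.088, 0.088, -0.702]
contact_force: [-0.5, 0.2, -0.0]
gripper_width: 0.0854
time: 20.5
ee_pos: [0.4918, -0.3604, 0.1579]
tcp_rot: [-0.701, 0.088, -0.088, 0.702]
contact_force: [0.6, -0.1, -0.4]
gripper_width: 0.0851
wrist {'img': '', 'K': '', 'world_from_camera': ''}
side {'img': '', 'K': '', 'world_from_camera': ''}
```

View pics/c7.png

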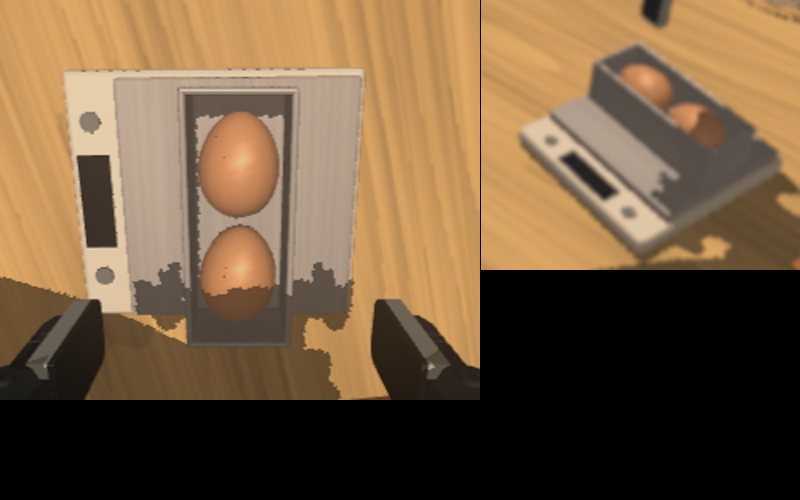

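The tin is on the plate with both eggs in and the gripper clear. Its near end looks past the plate edge, which may be parallax, so I'll measure it.

Run:
```python
from h import *
from scipy.spatial.transform import Rotation as R
M=R.from_quat(status.sense()['tcp_rot']).as_matrix()
def q(C,z):
    P=np.array([pt('wrist7',170+x/1.6,60+y/1.6,z) for x,y in C]);print(P.mean(0),[round(np.linalg.norm(P[i]-P[i-1]),4) for i in range(4)]);return P@M*1000
a=q([(114,78),(362,78),(350,314),(134,314)],.03);b=q([(180,89),(298,89),(289,346),(188,346)],.075)
print('tin-plate tool',(b.mean(0)-a.mean(0)).round(1)); print(a[:,[0,2]].round(1).tolist(),b[:,[0,2]].round(1).tolist())
```

```text
[ 0.49443742 -0.35901361  0.03      ] [np.float64(0.1486), np.float64(0.1405), np.float64(0.1486), np.float64(0.1425)]
[ 0.49327067 -0.35953075  0.075     ] [np.float64(0.1389), np.float64(0.0561), np.float64(0.1389), np.float64(0.0568)]
tin-plate tool [ -1.1 -45.   -0.8]
[[496.1, -151.7], [636.5, -151.6], [640.3, -300.1], [497.8, -300.2]] [[538.6, -157.3], [594.7, -157.2], [595.0, -296.1], [538.2, -296.1]]
```

Centred to about 1 mm, and the overhang was only parallax. Handing in.

```bash
python3 -c "
from rig import robot,status
print(robot.hand_in(), status.sense()['time'])"
```

```text
the job is handed in; nothing more can be done
the job is handed in; nothing more can be done
```

The tin with the two eggs is on the middle of the scale's plate, released, and the job is handed in at about 20.6 s of the 54 s allowed. I gripped it across its width, carried it level, and turned it so its long side lies along the plate's 150 mm direction. I lowered it until I felt light contact (about 3 N), then opened the fingers and rose 120 mm clear.

**Last checks:** the final wrist picture puts the tin's centre about 1 mm from the plate's centre, with about 4–6 mm of plate beyond each end. Both eggs are in the tin, nothing touches the gripper, and the force reads about zero.

**Disagreements:**
- The first plate position, from the scene camera, was 7–11 mm off the side and wrist views. I corrected it before setting the tin down.
- One early move was refused for a missing yaw value; the arm had not moved.

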